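# Switch off the ultrasonic cleaner and hold its sprung lid at the vent mark

### The job

The ultrasonic cleaner on the gear bench has finished its run: switch it off at the red rocker on its deck, and only then lift its sprung lid by the bar handle, gently and without swinging it far past, until the lid's yellow pointer is level with the red mark on the quadrant. Keep hold of the handle so that the lid stays still at the mark, and finish while holding it; the spring would shut it if you let go. Leave the red mark where it is set and do not shove the climbing gear and tools lying about.

Things in the scene. Friction and masses are not known exactly. Their poses are not given: they have to be found in the camera images.
- cleaner: Bench ultrasonic cleaner, steel box fixed to the bench, 200 deep (x), 310 wide (y), 150 high. Origin: centre of its underside; its -x is the front, towards the robot at yaw 0; yaw up to 0.3 rad either way. Tank and lid take its left (+y) part; on its right (-y) is an 80 mm wide black control deck, top at 150 mm, with the rocker and, 75 mm behind it, a grey timer dial (16 mm high, leave alone).
- rocker (a joint): Red rocker switch on the deck, 40 mm long along the cleaner's x, 24 wide, V-shaped top. 0 = on: front half stands up (its end 18 mm above the deck), rear half level. 0.40 = off: front half down level, 9 mm above the deck. Press the front half straight down near its outer end with closed fingertips: about 4 N over about 6 mm; it stays where it is left.
- rocker_high (a point): Point on the top face of the rocker's front half, 14 mm out from its pivot line (20 mm is the end); moves with the rocker. While on, it lies about 15.5 mm above the deck.
- lid (a joint): Steel lid, 178 deep by 196 wide by 9 thick, hinged along its rear edge. 0 = shut, grows as the front edge rises, radians. A hinge spring and its weight (about 0.4 kg) pull it shut: at the handle it takes about 4 to 5 N to start and about 6 N at 0.6 rad. It does not stay up on its own.
- lid_hinge (a point): Middle of the lid's hinge axis, 155 mm above the bench; its y axis lies along the hinge (the cleaner's +y), and it turns with the lid. In the lid's own axes the bar handle lies 150 mm forward (-x) of it and 50 mm above (+z).
- lid_bar: Black turning grip sleeve of the lid's handle, a round bar 13 mm in diameter, 94 long, along the cleaner's y, between two 10 mm posts 106 mm apart, on top of the lid near its front edge. Origin: middle of the sleeve, 205 mm above the bench while the lid is shut, 40 mm above the lid. It spins freely on its own axis (y), so held fingers need not tilt with the lid.
- lid_pointer (a point): Tip point of the yellow pointer tab on the lid's left edge, 121 mm from the hinge axis; moves with the lid.
- index (a joint): Angle (radians) at which the red mark is set on the fixed aluminium quadrant with 10-degree ticks at the left of the lid; same zero and sense as the lid's joint, so the lid is at the mark when both are equal. Set between 0.36 and 0.70; it is clamped and should stay.
- index_mark (a point): The tip of the red mark, 121 mm from the hinge axis. The yellow pointer point meets it when the lid is at the mark.
- tiers: Stack of two grey plastic open bins, 200 by 220 by 173 high, fixed. Origin: centre of its underside.
- bowl: Blue ceramic bowl, 120 across, 50 high, loose. Origin: centre of its underside.
- cam: Orange aluminium climbing cam, about 150 long, 66 wide, 40 high, loose. Origin: underside, under the middle.
- headlamp: Compact grey headlamp, 67 by 72 by 36 high, with a small rocker on top (not the one to press), loose. Origin: centre of its underside.
- carabiner: Blue carabiner lying flat, 110 by 60 by 10 high, loose. Origin: underside, middle.
- nut_tool: Flat steel nut tool, 230 long along its x, 4 thick, lying flat at the right of the cleaner, loose. Origin: underside, near the middle.

How it is judged:
By the outcome, as a careful person would: the job done as asked, in the order asked, and still so for the second after the job is handed in, while the arm keeps its last pose, push and grip.
It also fails if it takes over 43 s, if anything falls off the work surface, if the arm or the gripper's body presses on something with over 40 N, if the wrist force passes 120 N, or if a joint passes its speed limit or range.

### The arm

A 6-joint arm with a two-finger parallel gripper is mounted at the origin on the work surface. World frame = base frame: x ahead of the robot, y to its left, z up, the work surface at z = 0. Lengths are in m, angles in rad, forces in N, time in s.
With the tool pointing down it reaches from about 0.25 to 0.725 m from the base axis. Payload 4 kg.
Tool frame: the origin (TCP) lies midway between the tips of the shut fingers; the grasp point (between the pads) lies 19 mm behind it; z points along the fingers, y is the direction in which the jaws open and shut (so a half turn about z gives the same grasp; the last joint's range is limited). The gripper opens to 85 mm and grips with 20 to 120 N. Pads are 22 mm wide; open, the fingers measure 114 mm over their backs; the gripper's body (76 mm by 85 mm) begins 54 mm behind the grasp point. The pads swing forward as they close: fully open they stand 13 mm farther back than shut.
Start: joints at [-1.25, 0.241, 0.005, 1.335, 0, 1.571], TCP at [0.158, -0.474, 0.231] pointing down, gripper open.
Joint ranges: [-2.72, 2.72], [-1.05, 1.87], [-1.09, 1.28], [-1.99, 2.15], [-1.42, 1.44], [-3.14, 3.14]. Speed limits (rad/s): [2.79, 2.79, 3.14, 3.14, 3.14, 3.14].

### API

Orientations are given as a unit quaternion [x, y, z, w].
In Python, from bench import robot gives the robot as it stands.
- The arm moves only by the tool apply_moves, never from a script. Its argument "plan" is a list of rows, each a list of 2 entries, a list of its own where there are three numbers: the shift along the tool's x, y, z in cm, then the turn about the tool's z in degrees. A call has 1 to 20 rows; each row shifts and turns the commanded pose from where the row before left it, along the tool's axes as they then stand; what a row does not reach is not made up. A row lasts 1/10 s, in which the tool goes at most 50 mm and 8.59 degrees, less where a joint would pass 70% of its speed; a pose out of reach is approached as far as the arm can. A call is refused whole if a number of a shift passes 5 or a number of a turn 8.59, either way. A call with a gripper value outside its range is refused whole. "claw" is the opening in per cent of the stroke, from 0 (shut) to 100 (fully open), set as the call begins (left out, the last holds). The fingers move at their own pace and stop on an object; "squeeze" is the grip in N (left out, the last holds). Time passes only in rows, so rows that do not move let the fingers close. It gives the time, the measured TCP pose, the force and the opening at its end, in the units of the state.
- robot.state(): the state, without advancing time (a new reading comes with each control period).
- robot.read_camera(name): name is "scene" or "top"; returns the picture (400x640x3 uint8, red, green, blue); there is no depth.
- robot.camera_params(name): a dict with "fx", "fy", "cx", "cy" (pixels), "k1" (the pictures are not rectified: a ray, as slopes to the right and down, at radius r is drawn at 1 + k1 r^2 times it, then the intrinsics apply), "extrinsics" (4x4, takes a point from world to camera coordinates). Camera axes: x right, y down, z forward; pixel columns grow to the right and rows downward; lengths in m; the calibration is good to about 2 mm. A picture is of the moment at which its call begins. camera_params takes no time and is no camera call.
- robot.close_job(): hands the job in, once; it reports no verdict.
The state is a dict: "time_s": time; "joints": joint angles; "qvel": joint speeds; "joint_torque": joint torques, N m; "tcp_pos": TCP position; "ee_rot": TCP orientation; "wrist_force": force on the tool from outside, world axes, zero at the start; "ft_torque": the same for the moment, N m; "gripper_width": opening from 0.0 (shut) to 1.0 (fully open).
Only numpy, scipy, OpenCV 4.12 (cv2) and the standard library are available. Lean on these libraries where they do the work, as an engineer would, in place of code of your own. Each camera call takes 0.05 s, during which the arm holds its last target.

## Working session

There is one attempt and no reset: what is moved stays moved. The work goes in short steps, Python scripts to look and compute and a tool call to move; the robot and the scene stay as the last step left them, time stands still between calls to the robot, and variables do not carry over. Pictures are saved under pics/ and viewed, and the job is handed in when it is done.

Besides the shell and the picture viewer there is one more tool, called after "Emit:" by a JSON object that holds its "fn" and its "kwargs", one argument or row to a line. apply_moves: Moves the arm, as the interface text tells. Its arguments: {"type":"object","properties":{"plan":{"type":"array"},"claw":{"type":"number"},"squeeze":{"type":"number"}},"required":["plan"]}

```bash
ls; mkdir -p pics
python3 - <<'E'
from bench import robot
import cv2
for n in("scene","top"):
    im=robot.read_camera(n); cv2.imwrite(f"pics/{n}0.png",im[:,:,::-1])
    p=robot.camera_params(n); print(n,p)
print(robot.state())
E
```

```text
pics
scene {'fx': 472.9158760007271, 'fy': 472.9158760007271, 'cx': 318.8337567577869, 'cy': 201.6295007030302, 'k1': -0.12166589727389328, 'extrinsics': array([[ 0.88618471,  0.46332348,  0.0028292 , -0.42687219],
       [ 0.25347929, -0.47969266, -0.84002572,  0.00214767],
       [-0.3878465 ,  0.74513509, -0.54253921,  1.5256351 ],
       [ 0.        ,  0.        ,  0.        ,  1.        ]])}
top {'fx': 378.06004035736936, 'fy': 378.06004035736936, 'cx': 319.8667642385753, 'cy': 194.57418214745414, 'k1': -0.011336272149948494, 'extrinsics': array([[ 0.00463512, -0.99995545,  0.0082222 , -0.02313078],
       [-0.99481408, -0.00544641, -0.10156415,  0.49111365],
       [ 0.10160441, -0.0077088 , -0.99479501,  1.26383522],
       [ 0.        ,  0.        ,  0.        ,  1.        ]])}
{'time_s': 0.1, 'joints': array([-1.24998151e+00,  2.41347680e-01,  3.83203324e-03,  1.33520582e+00,
        1.76133346e-05,  1.57077576e+00]), 'qvel': array([-4.19462885e-05, -1.04362977e-03,  2.43871500e-03, -1.67738410e-03,
       -9.37387068e-04,  3.22464020e-06]), 'joint_torque': array([ 3.05399253e-04, -3.73138869e+01,  2.53008950e+01,  1.08523242e-02,
        9.40839027e-05, -9.02203624e-06]), 'tcp_pos': array([ 0.1574917, -0.473936 ,  0.2304867]), 'ee_rot': array([ 9.87160196e-01,  1.59730464e-01, -1.45038372e-04, -9.51619043e-04]), 'wrist_force': array([ 0.49095475,  0.20219338, -0.4740937 ]), 'ft_torque': array([ 0.0147689 , -0.03157567, -0.05303206]), 'gripper_width': 1.0049114471137304}
```

View pics/scene0.png

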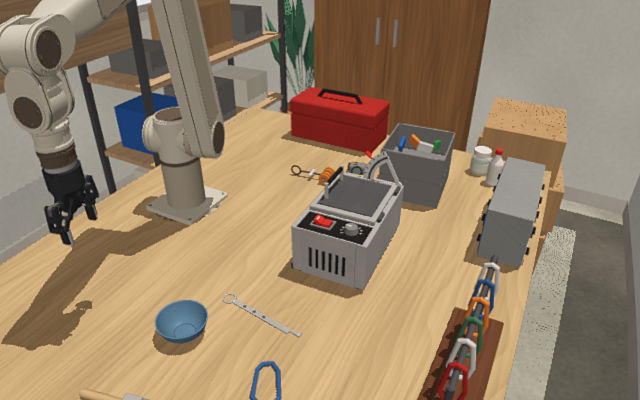

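View pics/top0.png

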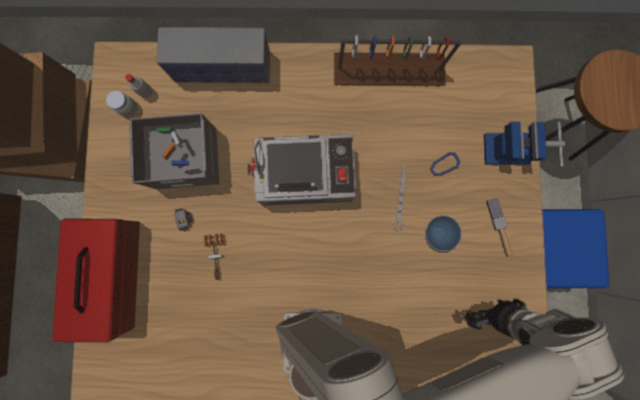

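The scene view shows the cleaner at about (350,225), with the red rocker at (323,222). In the top view the cleaner is at (304,168), the rocker at (342,175), the bar at (295,185), and the red index mark near (252,168). I'll zoom in for details.

```bash
cat > h.py <<'E'
import numpy as np, cv2
from bench import robot
def cam(n):
    p=robot.camera_params(n); return p
def proj(p,P):
    P=np.atleast_2d(P); E=p['extrinsics']; c=P@E[:3,:3].T+E[:3,3]
    s=c[:,:2]/c[:,2:]; r2=(s**2).sum(1,keepdims=True); s=s*(1+p['k1']*r2)
    return s*[p['fx'],p['fy']]+[p['cx'],p['cy']]
def ray(p,uv):
    d=(np.array(uv,float)-[p['cx'],p['cy']])/[p['fx'],p['fy']]; s=d.copy()
    for _ in range(20): s=d/(1+p['k1']*(s@s))
    R=p['extrinsics'][:3,:3];t=p['extrinsics'][:3,3]
    return -R.T@t, R.T@np.array([s[0],s[1],1])
def onz(p,uv,z):
    o,d=ray(p,uv); return o+d*(z-o[2])/d[2]
def tri(a,uva,b,uvb):
    o1,d1=ray(a,uva);o2,d2=ray(b,uvb)
    A=np.stack([d1,-d2],1); k=np.linalg.lstsq(A,o2-o1,rcond=None)[0]
    p,q=o1+k[0]*d1,o2+k[1]*d2
    return (p+q)/2,np.linalg.norm(p-q)
def crop(im,x0,y0,x1,y1,s,fn):
    c=cv2.resize(im[y0:y1,x0:x1],None,fx=s,fy=s,interpolation=cv2.INTER_CUBIC)
    for x in range((x0+9)//10*10,x1,10):
        cv2.line(c,((x-x0)*s,0),((x-x0)*s,6 if x%50 else 14),(0,255,255),1)
        if x%50==0: cv2.putText(c,str(x),((x-x0)*s,25),0,.4,(0,255,255),1)
    for y in range((y0+9)//10*10,y1,10):
        cv2.line(c,(0,(y-y0)*s),(6 if y%50 else 14,(y-y0)*s),(0,255,255),1)
        if y%50==0: cv2.putText(c,str(y),(16,(y-y0)*s),0,.4,(0,255,255),1)
    cv2.imwrite(fn,c)
E
python3 - <<'E'
from h import *
crop(cv2.imread('pics/scene0.png'),280,140,412,290,4,'pics/s0c.png')
crop(cv2.imread('pics/top0.png'),240,125,365,210,6,'pics/t0c.png')
E
```

```text
(no output)
```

View pics/s0c.png

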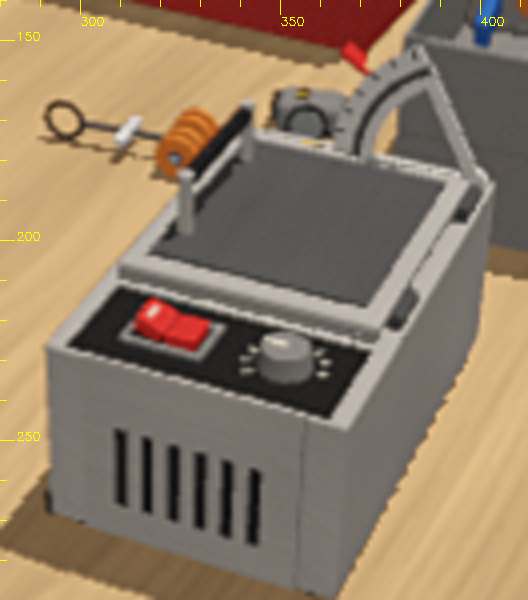

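View pics/t0c.png

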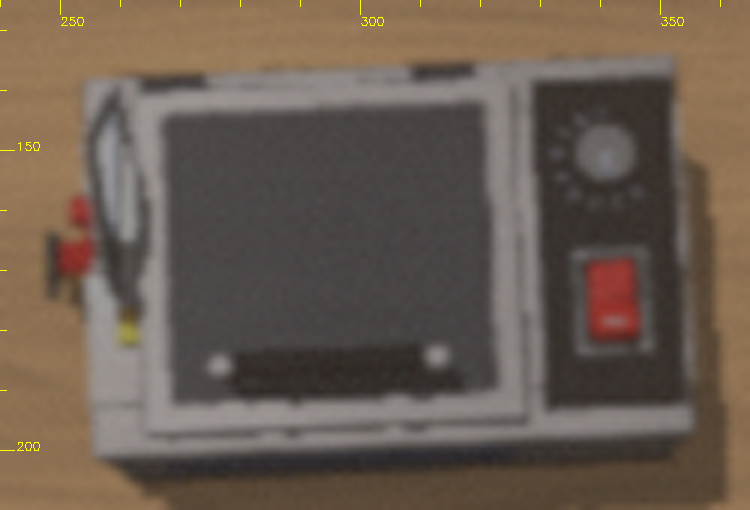

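```bash
cat > fit.py <<'E'
from h import *
from scipy.optimize import least_squares
S,T=cam('scene'),cam('top')
H=[0.1,0.155,.15]
obs=[(S,(-.1,-.155,.15),(292,226.75)),(S,(.1,-.155,.15),(366.2,247)),(S,(.1,.155,.15),(403,186.3)),(S,(-.1,-.155,0),(292.5,268)),(S,(.1,-.155,0),(363,289.2)),
(T,(.1,-.155,.15),(352.2,134.7)),(T,(-.1,-.155,.15),(355.3,197)),(T,(.1,.155,.15),(254.2,138.7)),(T,(-.1,.155,.15),(256.2,201))]
def W(q,p):
    c,s=np.cos(q[2]),np.sin(q[2]); return np.array([q[0]+c*p[0]-s*p[1],q[1]+s*p[0]+c*p[1],p[2]])
def r(q): return np.concatenate([(proj(c,W(q,p))[0]-uv) for c,p,uv in obs])
def fit(): return least_squares(r,[.5,0,0],loss='soft_l1')
E
python3 - <<'E'
from fit import *
o=fit();print(o.x);print(r(o.x).reshape(-1,2).round(1))
q=o.x
def loc(P):
    c,s=np.cos(q[2]),np.sin(q[2]); d=P-[q[0],q[1],0]; return np.array([c*d[0]+s*d[1],-s*d[0]+c*d[1],d[2]])
for n,a,b in [('postR',(326.5,183),(312.8,184.2)),('postL',(342,166),(276.5,185.8)),('dial',(351.5,225),(340.8,150)),('rockerhi',(317.5,217),(342.5,179)),('mark',(366.5,151.5),(252.8,161.5)),('pointer',(358,175.5),(261.2,180))]:
    P,e=tri(S,a,T,b);print(n,P.round(4),e.round(4),loc(P).round(4))
E
```

```text
[0.56234896 0.02874505 0.04921803]
[[-1.8 -1.5]
 [ 0.5 -0.5]
 [ 1.1 -1.8]
 [-0.5  3.3]
 [ 0.1  4.4]
 [ 0.3 -0.7]
 [ 0.7  0.5]
 [-0.7 -0.6]
 [-1.   0.9]]
postR [0.5026 0.0015 0.2105] 0.0002 [-0.061  -0.0242  0.2105]
postL [0.4972 0.1076 0.208 ] 0.001 [-0.0611  0.082   0.208 ]
dial [ 0.6138 -0.0833  0.1687] 0.0011 [ 0.0459 -0.1145  0.1687]
rockerhi [ 0.5244 -0.0886  0.1664] 0.0011 [-0.0437 -0.1153  0.1664]
mark [0.5536 0.1678 0.2416] 0.0209 [-0.0019  0.1393  0.2416]
pointer [0.5227 0.1611 0.1575] 0.0024 [-0.0331  0.1341  0.1575]
```

```bash
python3 - <<'E'
import fit
from fit import *
fit.obs[:]=[o for o in obs if o[1][2]>0]
o=fit.fit();q=o.x;print(q, r(q).reshape(-1,2).round(1).tolist())
c,s=np.cos(q[2]),np.sin(q[2])
def loc(P):
    d=P-[q[0],q[1],0]; return np.array([c*d[0]+s*d[1],-s*d[0]+c*d[1],d[2]])
hx,hz=.089,.155
for n,a,b in [('postR',(326.5,183),(312.8,184.2)),('postL',(342,166),(276.5,185.8)),('dial',(351.5,225),(340.8,150)),('rockerhi',(317.5,217),(342.5,179)),('pointer',(358,175.5),(261.2,180))]:
    P,e=tri(S,a,T,b);print(n,P.round(4),e.round(4),loc(P).round(4))
for y in(.134,.142,.15,.16):
  for cm,uv in((S,(365.8,151.2)),(S,(369.5,155)),(S,(373,158.5)),):
    o_,d=ray(cm,uv); o2=loc(o_); d2=np.array([c*d[0]+s*d[1],-s*d[0]+c*d[1],d[2]])
    P=o2+d2*(y-o2[1])/d2[1]
    print(y,uv,P.round(4),'r',np.hypot(hx-P[0],P[2]-hz).round(4),'ang',np.arctan2(P[2]-hz,hx-P[0]).round(3), proj(T,W(q,P)).round(1))
E
python3 - <<'E'
from h import *
crop(cv2.imread('pics/scene0.png'),345,140,407,195,12,'pics/s0d.png')
crop(cv2.imread('pics/top0.png'),240,130,290,190,10,'pics/t0d.png')
E
```

```text
Traceback (most recent call last):
AttributeError: 'function' object has no attribute 'obs'
```

View pics/s0d.png

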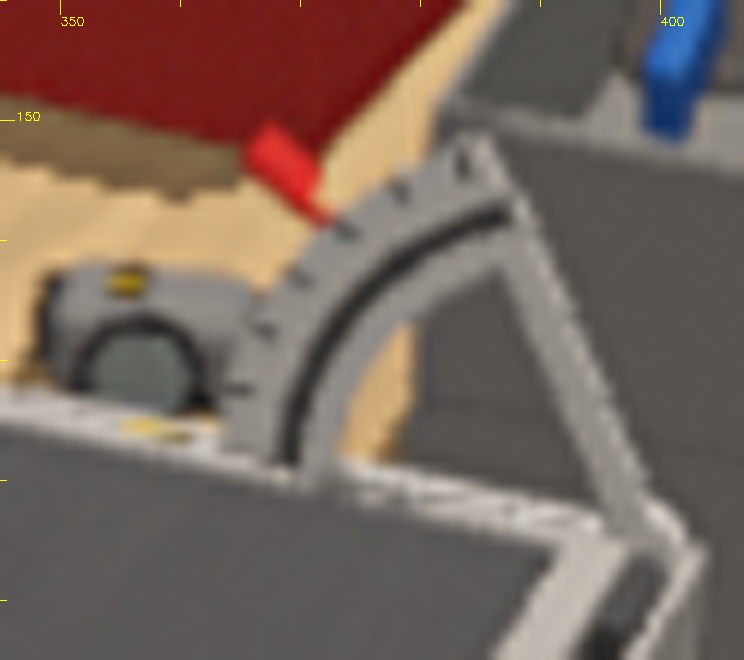

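View pics/t0d.png

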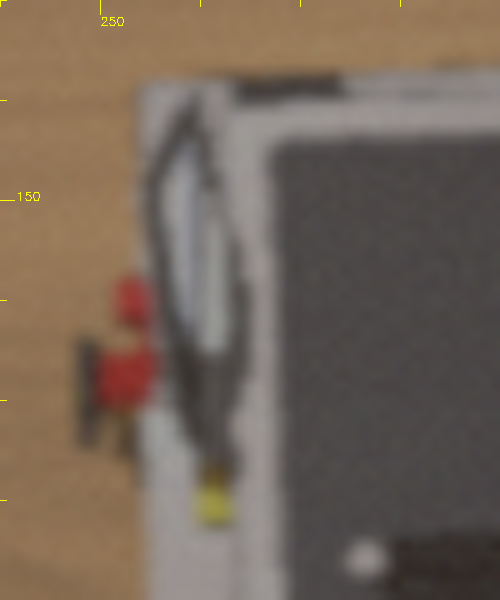

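```bash
sed -i 's/^def fit(): /def dofit(): /; s/^def r(q).*/def r(q): return np.concatenate([(proj(c,W(q,p))[0]-uv) for c,p,uv in obs if p[2]>0])/' fit.py
cat >> fit.py <<'E'
o=dofit();q=o.x
c_,s_=np.cos(q[2]),np.sin(q[2])
def rot(d): return np.array([c_*d[0]+s_*d[1],-s_*d[0]+c_*d[1],d[2]])
def loc(P): return rot(P-[q[0],q[1],0])
hx,hz=.089,.155
def ony(cm,uv,y):
    o_,d=ray(cm,uv); o2=loc(o_); d2=rot(d); P=o2+d2*(y-o2[1])/d2[1]
    return P,np.hypot(hx-P[0],P[2]-hz),np.arctan2(P[2]-hz,hx-P[0])
E
python3 - <<'E'
from fit import *
print(q, r(q).reshape(-1,2).round(1).tolist())
for n,a,b in [('postR',(326.5,183),(312.8,184.2)),('postL',(342,166),(276.5,185.8)),('dial',(351.5,225),(340.8,150)),('rockerhi',(317.5,217),(342.5,179)),('pointer',(358.3,175.8),(261.3,180.5)),('markouter-small',(367,151.5),(253,160)),('markouter-big',(367,151.5),(252.5,168)),('tip-small',(372,158.3),(253,160)),('tip-big',(372,158.3),(252.5,168))]:
    P,e=tri(S,a,T,b);print(n,P.round(4),e.round(4),loc(P).round(4))
for y in(.134,.142,.15,.16):
  for cm,uv in((S,(367,151.5)),(S,(372,158.5)),):
    P,R,A=ony(cm,uv,y)
    print(y,uv,P.round(4),'r',R.round(4),'ang',A.round(3), proj(T,W(q,P)).round(1))
E
```

```text
[0.56262388 0.02699806 0.0519189 ] [[-2.0, -1.0], [0.5, -0.1], [0.9, -1.6], [0.8, -0.9], [1.4, 0.3], [-0.3, -0.6], [-0.3, 0.9]]
postR [0.5026 0.0015 0.2105] 0.0002 [-0.0613 -0.0223  0.2105]
postL [0.4972 0.1076 0.208 ] 0.001 [-0.0611  0.0839  0.208 ]
dial [ 0.6138 -0.0833  0.1687] 0.0011 [ 0.0454 -0.1129  0.1687]
rockerhi [ 0.5244 -0.0886  0.1664] 0.0011 [-0.0442 -0.1135  0.1664]
pointer [0.5223 0.1615 0.1559] 0.0046 [-0.0333  0.1364  0.1559]
markouter-small [0.5567 0.1665 0.2432] 0.0231 [0.0013 0.1396 0.2432]
markouter-big [0.5438 0.1738 0.2345] 0.0036 [-0.0111  0.1476  0.2345]
tip-small [0.5654 0.1729 0.2201] 0.0135 [0.0104 0.1456 0.2201]
tip-big [0.5524 0.1803 0.2111] 0.0065 [-0.0022  0.1536  0.2111]
0.134 (367, 151.5) [-0.0085  0.134   0.2408] r 0.1299 ang 0.722 [[257.2 167.1]]
0.134 (372, 158.5) [0.0072 0.134  0.2226] r 0.1061 ang 0.691 [[258.  162.8]]
0.142 (367, 151.5) [-0.0111  0.142   0.2366] r 0.1292 ang 0.684 [[254.6 168.3]]
0.142 (372, 158.5) [0.0047 0.142  0.2182] r 0.1053 ang 0.644 [[255.5 164. ]]
0.15 (367, 151.5) [-0.0138  0.15    0.2324] r 0.1286 ang 0.646 [[252.1 169.6]]
0.15 (372, 158.5) [0.0022 0.15   0.2139] r 0.1049 ang 0.596 [[253.  165.3]]
0.16 (367, 151.5) [-0.017   0.16    0.2271] r 0.1282 ang 0.597 [[249.  171.2]]
0.16 (372, 158.5) [-0.0009  0.16    0.2085] r 0.1046 ang 0.537 [[250.  166.8]]
```

Run:
```python
from fit import *
t=[(238,390),(265,330),(300,278),(345,232),(402,190),(465,163),(258,148),(285,168),(310,190),(328,218),(160,430),(130,425)]
for y in(.122,.128,.134,.14):
  print(y)
  for a in t:
    P,R,A=ony(S,(345+(a[0]-.0)/12,140+a[1]/12),y); print(a,'r %.4f deg %.1f'%(R,np.degrees(A)))
```

```text
0.122
(238, 390) r 0.0995 deg 15.0
(265, 330) r 0.1002 deg 25.5
(300, 278) r 0.1014 deg 35.2
(345, 232) r 0.1029 deg 44.9
(402, 190) r 0.1052 deg 55.1
(465, 163) r 0.1066 deg 64.5
(258, 148) r 0.1303 deg 43.3
(285, 168) r 0.1230 deg 44.2
(310, 190) r 0.1155 deg 44.9
(328, 218) r 0.1078 deg 44.3
(160, 430) r 0.1153 deg 5.2
(130, 425) r 0.1228 deg 4.7
0.128
(238, 390) r 0.1006 deg 12.8
(265, 330) r 0.1006 deg 23.2
(300, 278) r 0.1011 deg 33.1
(345, 232) r 0.1020 deg 42.9
(402, 190) r 0.1036 deg 53.3
(465, 163) r 0.1046 deg 62.9
(258, 148) r 0.1296 deg 41.7
(285, 168) r 0.1222 deg 42.5
(310, 190) r 0.1146 deg 43.1
(328, 218) r 0.1069 deg 42.4
(160, 430) r 0.1171 deg 3.4
(130, 425) r 0.1247 deg 3.0
0.134
(238, 390) r 0.1018 deg 10.6
(265, 330) r 0.1011 deg 21.0
(300, 278) r 0.1010 deg 30.9
(345, 232) r 0.1012 deg 40.8
(402, 190) r 0.1022 deg 51.4
(465, 163) r 0.1026 deg 61.2
(258, 148) r 0.1291 deg 40.0
(285, 168) r 0.1215 deg 40.8
(310, 190) r 0.1139 deg 41.2
(328, 218) r 0.1062 deg 40.4
(160, 430) r 0.1190 deg 1.6
(130, 425) r 0.1266 deg 1.3
0.14
(238, 390) r 0.1032 deg 8.5
(265, 330) r 0.1017 deg 18.8
(300, 278) r 0.1009 deg 28.7
(345, 232) r 0.1005 deg 38.7
(402, 190) r 0.1008 deg 49.5
(465, 163) r 0.1007 deg 59.5
(258, 148) r 0.1286 deg 38.4
(285, 168) r 0.1209 deg 39.0
(310, 190) r 0.1132 deg 39.4
(328, 218) r 0.1056 deg 38.4
(160, 430) r 0.1210 deg -0.1
(130, 425) r 0.1287 deg -0.3
```

The 10° ticks on the quadrant resolve cleanly in plane y≈0.136, with the red mark close to the 40° tick. The rocker's high point is at about (0.523, -0.089, 0.166) and the bar's middle at about (0.500, 0.055). Next I square the tool to the cleaner and move it over the rocker with the fingers shut.

Emit:
{"fn": "apply_moves", "kwargs": {
  "plan": [
    [[0, 0, 0], 7.7],
    [[1.4, -1.3, 0], 7.7],
    [[2.7, -2.5, 0], 0],
    [[2.8, -2.7, 0], 0],
    [[2.8, -2.7, 0], 0],
    [[2.8, -2.7, 0], 0],
    [[2.8, -2.7, 0], 0],
    [[2.8, -2.7, 0], 0],
    [[2.8, -2.7, 0], 0],
    [[2.8, -2.7, 0], 0],
    [[2.8, -2.7, 0], 0],
    [[2.8, -2.6, 0], 0],
    [[2.8, -2.6, 0], 0],
    [[2.8, -2.6, 0], 0],
    [[2.3, -2.0, 0], 0],
    [[1.2, -1.0, 0], 0],
    [[0, 0, 0], 0],
    [[0, 0, 0], 0]
  ],
  "claw": 0,
  "squeeze": 60
}}

```text
time_s: 1.9
tcp_pos: [0.5196, -0.0918, 0.2308]
ee_rot: [1.0, 0.026, -0.001, 0.0]
wrist_force: [-0.6, 0.2, -0.7]
gripper_width: 0.001
```

Emit:
{"fn": "apply_moves", "kwargs": {
  "plan": [
    [[0.35, -0.26, 1.5], 0],
    [[0, 0, 2], 0],
    [[0, 0, 1.5], 0],
    [[0, 0, 0.5], 0],
    [[0, 0, 0], 0]
  ]
}}

```text
time_s: 2.4
tcp_pos: [0.5225, -0.0895, 0.1759]
ee_rot: [1.0, 0.025, -0.001, -0.0]
wrist_force: [-0.2, 0.1, -0.2]
gripper_width: 0.005
```

Run:
```python
from h import *
a=robot.read_camera('scene')[:,:,::-1].copy();b=robot.read_camera('top')[:,:,::-1].copy()
crop(a,280,120,412,260,5,'pics/s1.png');crop(b,240,125,365,210,6,'pics/t1.png')
s=robot.state();print(s['tcp_pos'],s['wrist_force'],s['joints'].round(3))
print(proj(cam('scene'),s['tcp_pos']))
```

```text
[ 0.5237686  -0.0893075   0.17716288] [ 0.5314318  -0.61278652  0.00117023] [-0.169  0.33  -0.016  1.224 -0.     2.922]
[[317.36863461 213.42507073]]
```

View pics/s1.png

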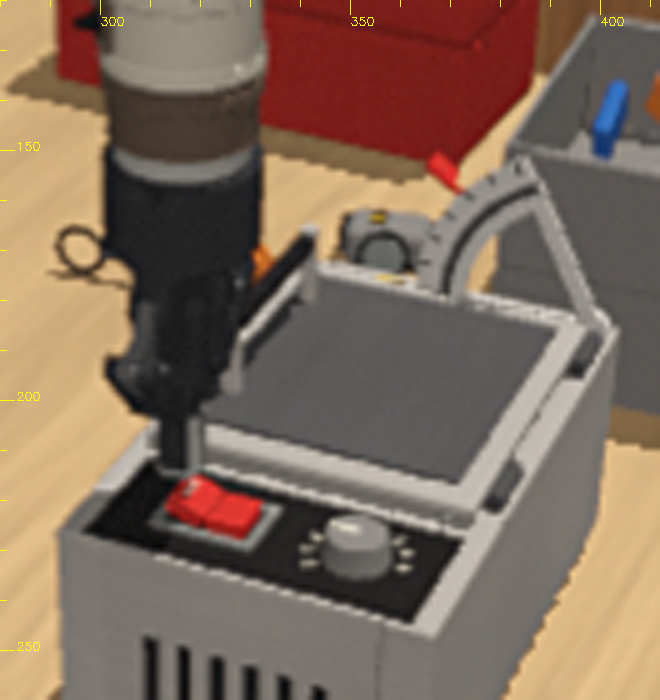

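View pics/t1.png

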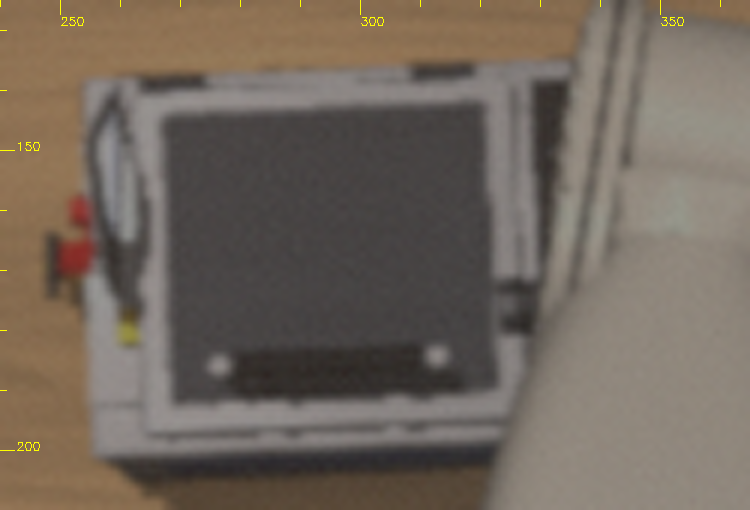

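```bash
cat > ov.py <<'E'
from fit import *
import sys
def rock(px,py,ang=0):
    pts=[]
    for x,z in((-.02,.168),(0,.159),(.02,.159)):
        pts+= [W(q,(px+x,py-.012,z)),W(q,(px+x,py+.012,z))]
    return np.array(pts)
def draw(im,P,x0,y0,s,col):
    pass
E
python3 - <<'E'
from ov import *
for src,cm,box,s in(('scene0',S,(300,195,345,240),14),('top0',T,(325,140,360,205),9)):
    im=cv2.imread(f'pics/{src}.png');x0,y0,x1,y1=box
    c=cv2.resize(im[y0:y1,x0:x1],None,fx=s,fy=s,interpolation=cv2.INTER_CUBIC)
    def d(P,col,closed=True):
        uv=((proj(cm,P)-[x0,y0]+.5)*s).astype(int)
        cv2.polylines(c,[uv],closed,col,1)
    R=rock(-.030,-.115)
    d(R[[0,1,3,2]],(0,255,0));d(R[[2,3,5,4]],(255,255,0))
    tp=np.array([.5225,-.0895,.166]); 
    u=np.array([np.cos(q[2]),np.sin(q[2]),0]);v=np.array([-u[1],u[0],0])
    d(np.array([tp+a*.011*u+b*.0145*v for a,b in((1,1),(1,-1),(-1,-1),(-1,1))]),(255,0,255))
    cv2.imwrite(f'pics/ov_{src}.png',c)
E
```

```text
(no output)
```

View pics/ov_scene0.png

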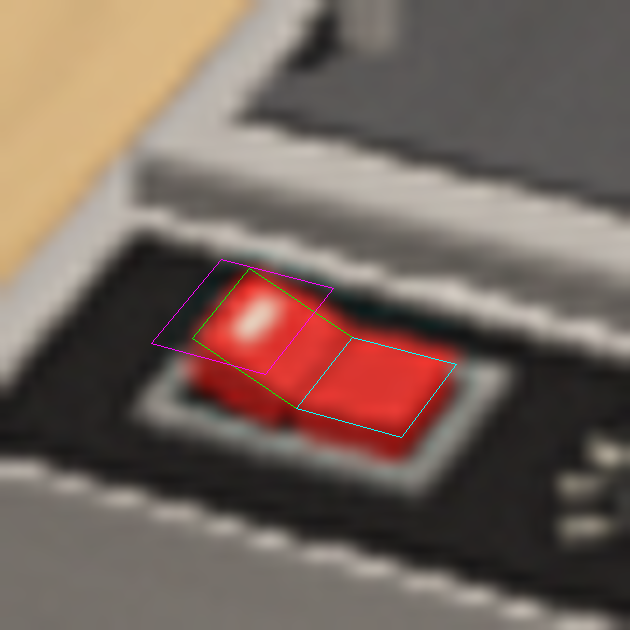

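View pics/ov_top0.png

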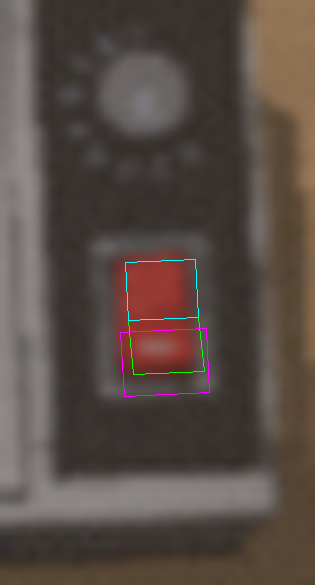

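Over both pictures the rocker model fits, and the fingertip footprint sits on the front half's outer end. Now I press.

Emit:
{"fn": "apply_moves", "kwargs": {
  "plan": [
    [[0, 0, 0.5], 0],
    [[0, 0, 0.4], 0],
    [[0, 0, 0.3], 0],
    [[0, 0, 0.2], 0],
    [[0, 0, 0.2], 0],
    [[0, 0, 0.1], 0],
    [[0, 0, 0], 0]
  ]
}}

```text
time_s: 3.2
tcp_pos: [0.5239, -0.0885, 0.1594]
ee_rot: [1.0, 0.026, 0.0, -0.0]
wrist_force: [-1.7, -0.0, 3.3]
gripper_width: -0.0
```

Emit:
{"fn": "apply_moves", "kwargs": {
  "plan": [
    [[0, 0, 0.1], 0],
    [[0, 0, 0.1], 0],
    [[0, 0, 0], 0]
  ]
}}

```text
time_s: 3.5
tcp_pos: [0.5239, -0.0885, 0.1592]
ee_rot: [1.0, 0.026, 0.001, 0.0]
wrist_force: [-6.3, 1.4, 11.9]
gripper_width: 0.0
```

Emit:
{"fn": "apply_moves", "kwargs": {
  "plan": [
    [[0, 0, -1], 0],
    [[0, 0, -2], 0],
    [[0, 0, -3], 0],
    [[0, 0, -3], 0],
    [[-1, 0, -1], -8.5],
    [[0, 0, 0], -8.5],
    [[0, 0, 0], -8.5],
    [[0, 0, 0], -8.5],
    [[0, 0, 0], -8.5],
    [[0, 0, 0], -8.5],
    [[0, 0, 0], -8.5],
    [[0, 0, 0], -8.5],
    [[0, 0, 0], -8.5],
    [[0, 0, 0], -8.5],
    [[0, 0, 0], -5],
    [[0, 0, 0], 0]
  ],
  "claw": 60
}}

```text
time_s: 5.1
tcp_pos: [0.5144, -0.089, 0.2573]
ee_rot: [0.689, 0.725, 0.0, 0.0]
wrist_force: [-0.3, -0.5, -0.2]
gripper_width: 0.598
```

Run:
```python
from h import *
a=robot.read_camera('scene')[:,:,::-1].copy()
cv2.imwrite('pics/s2f.png',a)
crop(a,280,120,412,260,5,'pics/s2.png')
s=robot.state();print(s['time_s'],s['tcp_pos'],s['ee_rot'],s['wrist_force'],s['joints'].round(3))
```

```text
5.15 [ 0.51430797 -0.08900992  0.25725043] [6.89067298e-01 7.24697259e-01 3.08816025e-04 2.12825414e-04] [-0.55402955  0.84403977 -0.3688037 ] [-0.172  0.275  0.118  1.413  0.     1.349]
```

View pics/s2.png

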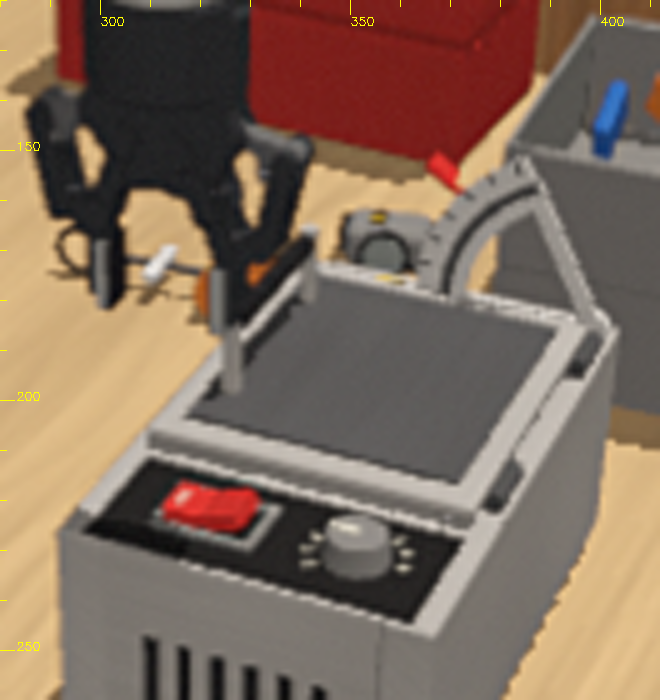

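The rocker at (321,221) now shows its front half down and its rear raised, so it's off. Next I move over the bar and descend around it.

Emit:
{"fn": "apply_moves", "kwargs": {
  "plan": [
    [[1, 0, 0], 0],
    [[2.5, -0.2, 0], 0],
    [[3, -0.2, 0], 0],
    [[3, -0.2, 0], 0],
    [[2.2, -0.1, 0], 0],
    [[1.2, 0, 0], 0],
    [[0, 0, 0.5], 0],
    [[0, 0, 1.2], 0],
    [[0, 0, 1], 0],
    [[0, 0, 0], 0]
  ]
}}

```text
time_s: 6.15
tcp_pos: [0.4987, 0.0383, 0.2278]
ee_rot: [0.689, 0.725, -0.002, -0.001]
wrist_force: [-0.9, -0.2, 0.1]
gripper_width: 0.603
```

Run:
```python
from h import *
a=robot.read_camera('scene')[:,:,::-1].copy()
cv2.imwrite('pics/s3f.png',a)
crop(a,280,110,412,230,5,'pics/s3.png')
s=robot.state();print(s['time_s'],s['tcp_pos'],s['ee_rot'],s['wrist_force'],s['joints'].round(3))
```

```text
6.2 [0.49917858 0.03838748 0.22878428] [ 0.68909477  0.72466952 -0.00121387 -0.00100022] [-0.05953552  0.34288773  0.23330256] [ 0.077  0.246  0.005  1.333 -0.     1.597]
```

View pics/s3.png

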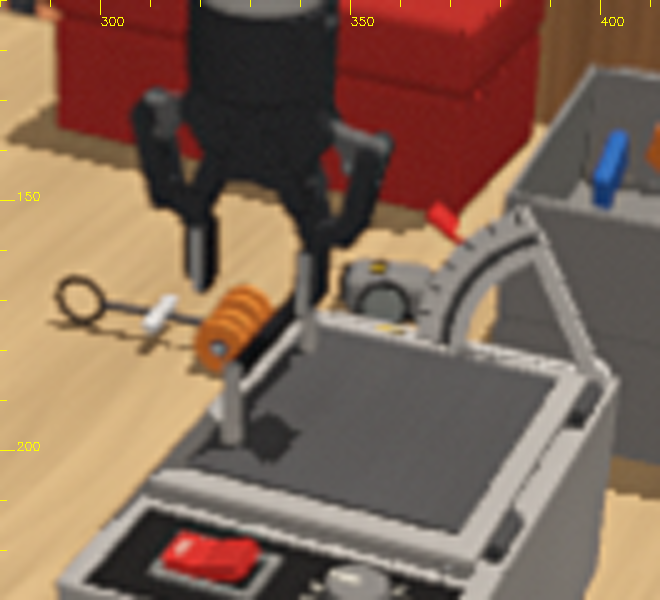

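The fingertips at (320,167) and (342,163) straddle the bar, whose axis is near (332,177). I descend and close.

Emit:
{"fn": "apply_moves", "kwargs": {
  "plan": [
    [[0, 0.15, 1], 0],
    [[0, 0, 1.2], 0],
    [[0, 0, 1], 0],
    [[0, 0, 0.7], 0],
    [[0, 0, 0.3], 0],
    [[0, 0, 0], 0]
  ]
}}

```text
time_s: 6.8
tcp_pos: [0.5012, 0.0395, 0.1877]
ee_rot: [0.688, 0.725, -0.0, -0.0]
wrist_force: [0.3, 0.7, 0.1]
gripper_width: 0.597
```

Emit:
{"fn": "apply_moves", "kwargs": {
  "plan": [
    [[0, 0, 0], 0],
    [[0, 0, 0], 0],
    [[0, 0, 0], 0],
    [[0, 0, 0], 0],
    [[0, 0, 0], 0],
    [[0, 0, 0], 0]
  ],
  "claw": 0,
  "squeeze": 50
}}

```text
time_s: 7.4
tcp_pos: [0.502, 0.0395, 0.1888]
ee_rot: [0.688, 0.725, 0.0, 0.0]
wrist_force: [0.8, 0.8, 1.7]
gripper_width: 0.128
```

Run:
```python
from h import *
a=robot.read_camera('scene')[:,:,::-1].copy()
crop(a,280,110,412,230,5,'pics/s4.png')
s=robot.state();print(s['time_s'],s['tcp_pos'],s['ee_rot'],s['wrist_force'],s['joints'].round(3))
```

```text
7.45 [0.50194164 0.03948626 0.18874306] [6.88498751e-01 7.25237291e-01 4.55740334e-04 3.66826627e-04] [ 0.67686487 -1.00593888  2.4180236 ] [ 0.078  0.269 -0.07   1.231  0.     1.597]
```

View pics/s4.png

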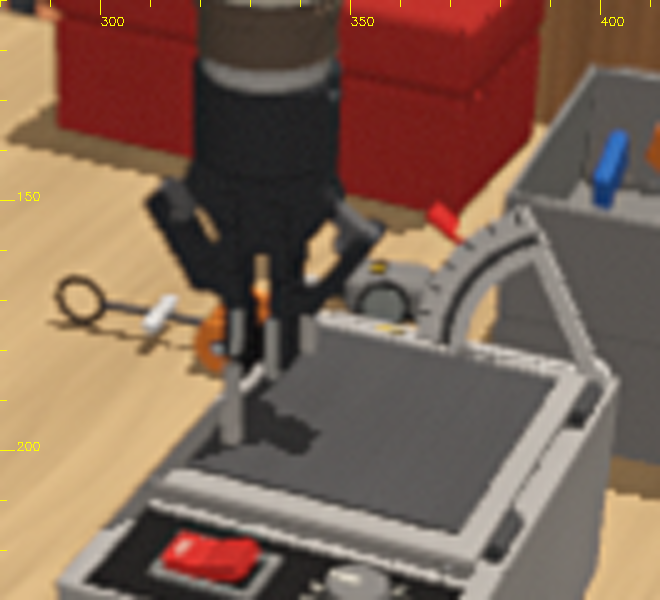

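Run:
```python
import numpy as np
r=.15811;a0=np.arctan2(50,150)
th=np.concatenate([[0,.01],np.arange(.03,.56,.03)])
y=100*r*(np.cos(a0)-np.cos(a0+th));z=100*r*(np.sin(a0+th)-np.sin(a0))
print(len(th)-1,th[-1]);print([[0,round(a,2),-round(b,2)] for a,b in zip(np.diff(y),np.diff(z))],y[-1],z[-1])
```

```text
19 0.54
[[0, np.float64(0.05), np.float64(-0.15)], [0, np.float64(0.11), np.float64(-0.3)], [0, np.float64(0.17), np.float64(-0.44)], [0, np.float64(0.18), np.float64(-0.44)], [0, np.float64(0.2), np.float64(-0.43)], [0, np.float64(0.21), np.float64(-0.43)], [0, np.float64(0.22), np.float64(-0.42)], [0, np.float64(0.23), np.float64(-0.41)], [0, np.float64(0.25), np.float64(-0.41)], [0, np.float64(0.26), np.float64(-0.4)], [0, np.float64(0.27), np.float64(-0.39)], [0, np.float64(0.28), np.float64(-0.38)], [0, np.float64(0.29), np.float64(-0.37)], [0, np.float64(0.3), np.float64(-0.36)], [0, np.float64(0.32), np.float64(-0.35)], [0, np.float64(0.33), np.float64(-0.34)], [0, np.float64(0.34), np.float64(-0.33)], [0, np.float64(0.35), np.float64(-0.32)], [0, np.float64(0.36), np.float64(-0.31)]] 4.7049341897779104 7.000411359180525
```

The grip is on the bar (opening 11 mm, no side force). I'll lift the first part along the arc and check forces.

Emit:
{"fn": "apply_moves", "kwargs": {
  "plan": [
    [[0, 0.05, -0.15], 0],
    [[0, 0.11, -0.3], 0],
    [[0, 0.17, -0.44], 0],
    [[0, 0.18, -0.44], 0],
    [[0, 0.2, -0.43], 0],
    [[0, 0.21, -0.43], 0],
    [[0, 0, 0], 0]
  ]
}}

```text
time_s: 8.15
tcp_pos: [0.511, 0.04, 0.2107]
ee_rot: [0.688, 0.725, 0.0, 0.0]
wrist_force: [1.4, -0.0, -6.2]
gripper_width: 0.134
```

Emit:
{"fn": "apply_moves", "kwargs": {
  "plan": [
    [[0, 0.22, -0.42], 0],
    [[0, 0.23, -0.41], 0],
    [[0, 0.25, -0.41], 0],
    [[0, 0.26, -0.4], 0],
    [[0, 0.27, -0.39], 0],
    [[0, 0.28, -0.38], 0],
    [[0, 0.29, -0.37], 0],
    [[0, 0.3, -0.36], 0],
    [[0, 0.32, -0.35], 0],
    [[0, 0.33, -0.34], 0],
    [[0, 0.34, -0.33], 0],
    [[0, 0.35, -0.32], 0],
    [[0, 0.3, -0.25], 0],
    [[0, 0, 0], 0]
  ]
}}

```text
time_s: 9.55
tcp_pos: [0.548, 0.0418, 0.2583]
ee_rot: [0.689, 0.725, -0.0, -0.0]
wrist_force: [-6.2, -0.5, -1.8]
gripper_width: 0.129
```

Run:
```python
from h import *
a=robot.read_camera('scene')[:,:,::-1].copy();b=robot.read_camera('top')[:,:,::-1].copy()
cv2.imwrite('pics/s5f.png',a);cv2.imwrite('pics/t5f.png',b)
crop(a,320,120,412,200,8,'pics/s5.png');crop(b,235,125,365,215,6,'pics/t5.png')
s=robot.state();print(s['time_s'],s['tcp_pos'],s['ee_rot'],s['wrist_force'],s['gripper_width'])
```

```text
9.65 [0.54763515 0.04176428 0.25804987] [ 6.88513233e-01  7.25223669e-01 -3.20668383e-04 -2.33643880e-04] [-4.77201453 -0.65626242 -1.71006057] 0.12936894275647326
```

View pics/s5.png

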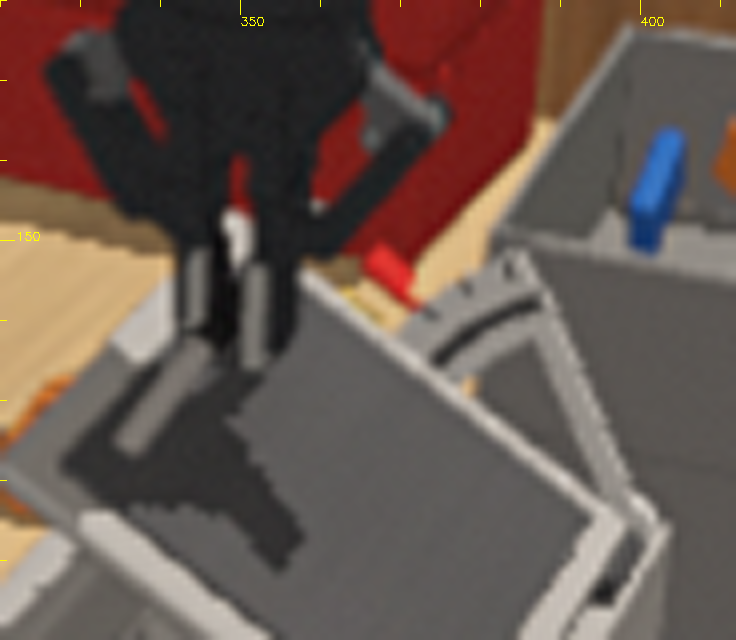

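View pics/t5.png

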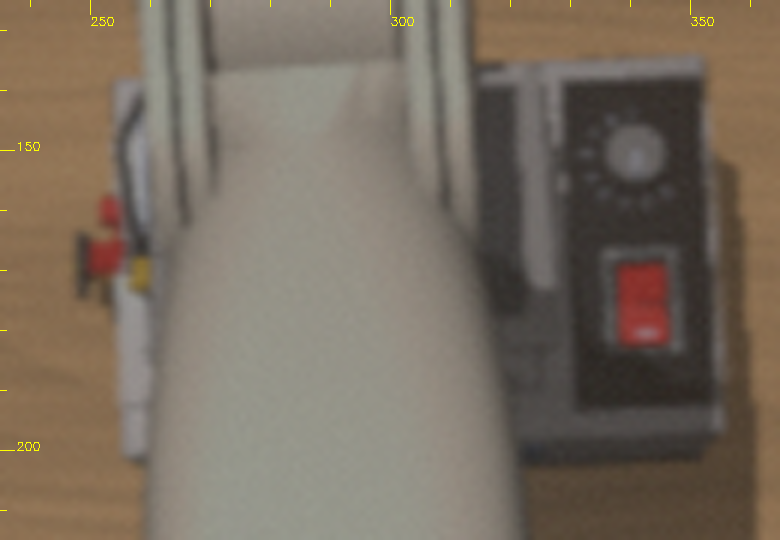

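Run:
```python
from fit import *
for y in(.132,.136,.14,.144,.148):
    for th in(0,.531,.65,.67,.69,.71):
        P=W(q,(hx-.121*np.cos(th),y,hz+.121*np.sin(th)))
        print(y,th,proj(S,P).round(1)[0],proj(T,P).round(1)[0])
for n in('s5f','scene0'):
    im=cv2.imread(f'pics/{n}.png')
    crop(im,352,142,392,182,16,f'pics/{n}z.png')
crop(cv2.imread('pics/t5f.png'),240,150,275,190,16,'pics/t5z.png')
```

```text
0.132 0 [357.4 177. ] [262.4 179.4]
0.132 0.531 [364.  159.2] [259.2 170.8]
0.132 0.65 [366.9 156. ] [258.5 167.4]
0.132 0.67 [367.5 155.4] [258.4 166.8]
0.132 0.69 [368.  154.9] [258.3 166.1]
0.132 0.71 [368.6 154.5] [258.2 165.5]
0.136 0 [357.9 176.4] [261.1 179.5]
0.136 0.531 [364.5 158.6] [257.9 170.9]
0.136 0.65 [367.4 155.4] [257.1 167.4]
0.136 0.67 [367.9 154.8] [257.  166.8]
0.136 0.69 [368.5 154.3] [256.9 166.2]
0.136 0.71 [369.1 153.9] [256.8 165.5]
0.14 0 [358.4 175.7] [259.8 179.5]
0.14 0.531 [364.9 158. ] [256.5 170.9]
0.14 0.65 [367.9 154.8] [255.7 167.5]
0.14 0.67 [368.4 154.3] [255.6 166.9]
0.14 0.69 [369.  153.8] [255.5 166.2]
0.14 0.71 [369.5 153.3] [255.4 165.6]
0.144 0 [358.8 175.1] [258.5 179.6]
0.144 0.531 [365.4 157.4] [255.1 171. ]
0.144 0.65 [368.4 154.2] [254.4 167.6]
0.144 0.67 [368.9 153.7] [254.2 166.9]
0.144 0.69 [369.5 153.2] [254.1 166.3]
0.144 0.71 [370.  152.7] [254.  165.7]
0.148 0 [359.3 174.5] [257.2 179.7]
0.148 0.531 [365.9 156.8] [253.7 171. ]
0.148 0.65 [368.8 153.6] [253.  167.6]
0.148 0.67 [369.4 153.1] [252.9 167. ]
0.148 0.69 [369.9 152.6] [252.7 166.4]
0.148 0.71 [370.5 152.1] [252.6 165.7]
```

View pics/s5fz.png

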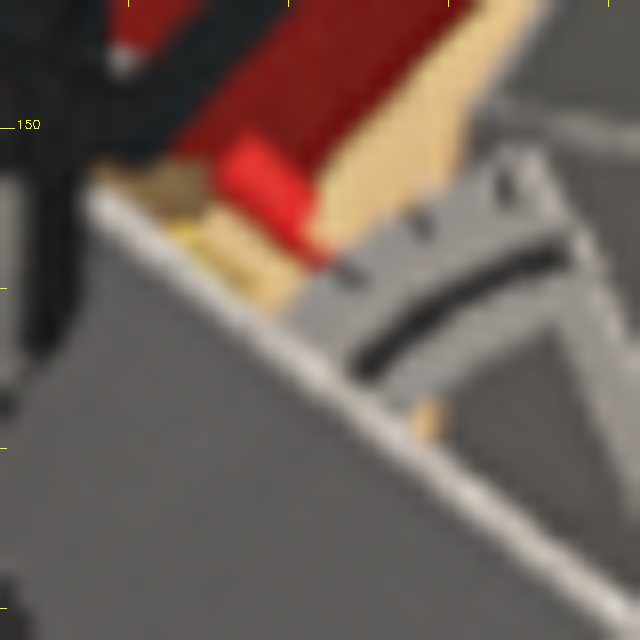

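View pics/t5z.png

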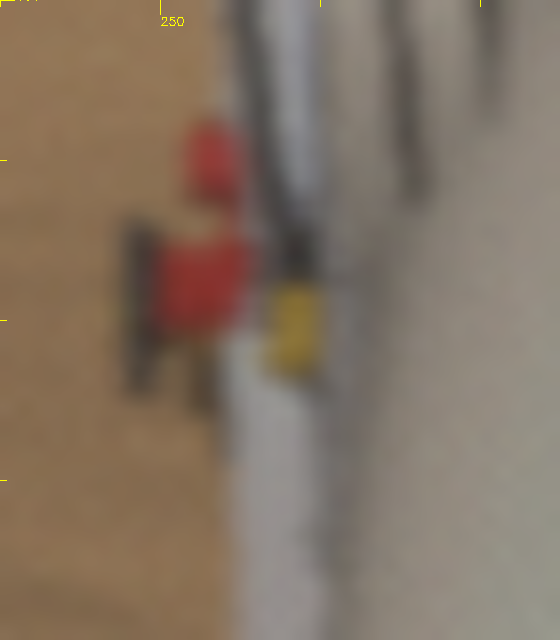

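View pics/scene0z.png

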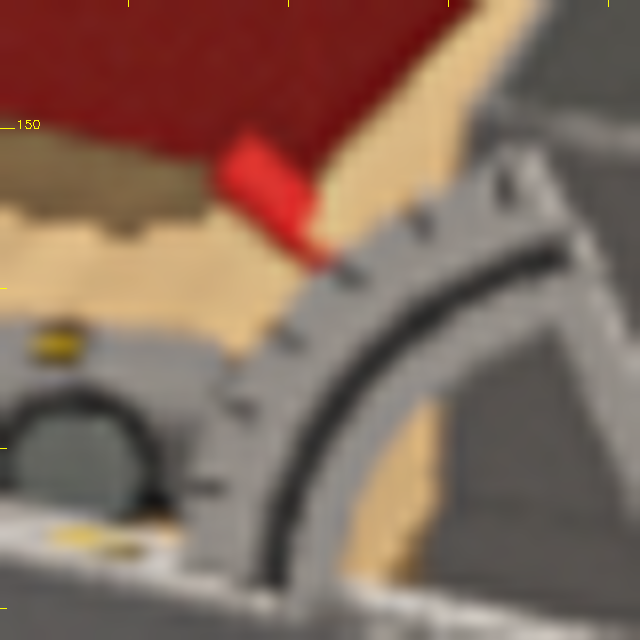

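Run:
```python
from fit import *
def f(n,uvs,ys):
    for uv in uvs:
        print(n,uv,[(y,)+tuple(np.round(ony(S,uv,y)[1:],3)) for y in ys])
Z=lambda a:(352+a[0]/16,142+a[1]/16)
f('ptr0',[Z((50,535)),Z((100,540)),Z((140,550))],(.129,.134,.139))
f('ptr5',[Z((178,235)),Z((215,262)),Z((250,290))],(.129,.134,.139))
f('mark dark strip',[Z((222,185)),Z((270,225)),Z((315,260))],(.134,.137,.14,.143))
f('mark top face edge far',[Z((250,135)),Z((315,195))],(.14,.15,.155,.16))
f('mark strip/top edge',[Z((222,170)),Z((265,208)),Z((300,235))],(.134,.137,.14,.143))
# color masks
im=cv2.imread('pics/s5f.png')[142:182,352:392]
hsv=cv2.cvtColor(im,cv2.COLOR_BGR2HSV)
for r in range(8,20): print(142+r,' '.join('%3d/%3d/%3d'%tuple(hsv[r,c]) for c in range(8,24)))
```

```text
ptr0 (355.125, 175.4375) [(0.129, np.float64(0.127), np.float64(0.041)), (0.134, np.float64(0.129), np.float64(0.018)), (0.139, np.float64(0.131), np.float64(-0.006))]
ptr0 (358.25, 175.75) [(0.129, np.float64(0.118), np.float64(0.056)), (0.134, np.float64(0.119), np.float64(0.03)), (0.139, np.float64(0.121), np.float64(0.004))]
ptr0 (360.75, 176.375) [(0.129, np.float64(0.11), np.float64(0.057)), (0.134, np.float64(0.112), np.float64(0.03)), (0.139, np.float64(0.113), np.float64(0.003))]
ptr5 (363.125, 156.6875) [(0.129, np.float64(0.127), np.float64(0.584)), (0.134, np.float64(0.127), np.float64(0.559)), (0.139, np.float64(0.127), np.float64(0.534))]
ptr5 (365.4375, 158.375) [(0.129, np.float64(0.119), np.float64(0.59)), (0.134, np.float64(0.119), np.float64(0.564)), (0.139, np.float64(0.119), np.float64(0.537))]
ptr5 (367.625, 160.125) [(0.129, np.float64(0.112), np.float64(0.594)), (0.134, np.float64(0.111), np.float64(0.565)), (0.139, np.float64(0.111), np.float64(0.537))]
mark dark strip (365.875, 153.5625) [(0.134, np.float64(0.128), np.float64(0.666)), (0.137, np.float64(0.12
[... 3350 characters left out ...]
/199  19/103/216  18/ 99/219  18/106/210  13/136/186   4/157/164   3/115/149   7/ 44/121  15/ 15/138  17/ 16/147
159  10/  8/ 92  12/ 13/ 99   9/ 14/127  16/ 19/171  19/ 31/196  21/ 57/198  21/108/174  20/129/190  18/107/217  19/100/222  17/ 97/205  11/ 58/164  14/ 20/138  23/ 10/101  10/ 14/107  15/ 18/142
160  20/  8/ 93  10/  8/ 92   0/ 13/ 98  15/ 17/121  13/ 19/160  19/ 28/193  21/ 55/193  20/103/196  19/107/215  18/ 96/213  16/ 63/181  15/ 23/152  19/ 14/147  20/ 17/139  18/ 18/138  14/ 19/149
161   8/ 11/ 94   8/ 11/ 94   8/ 11/ 94  10/  8/ 93  13/ 16/111  14/ 19/148  17/ 26/189  17/ 34/196  17/ 66/201  16/ 66/186  16/ 34/157  13/ 16/146  15/ 17/147  16/ 19/149  16/ 18/152  18/ 20/151
```

Pointer at (365,158) reads 0.535 rad, agreeing with 0.53 from the arm pose. The mark's near face, at (366–372,153–158), reads about 0.65. I'll creep up to roughly 0.64 and look again.

Emit:
{"fn": "apply_moves", "kwargs": {
  "plan": [
    [[0, 0.12, -0.11], 0],
    [[0, 0.22, -0.19], 0],
    [[0, 0.25, -0.2], 0],
    [[0, 0.25, -0.2], 0],
    [[0, 0.22, -0.16], 0],
    [[0, 0.17, -0.12], 0],
    [[0, 0.12, -0.08], 0],
    [[0, 0, 0], 0],
    [[0, 0, 0], 0],
    [[0, 0, 0], 0]
  ]
}}

```text
time_s: 10.65
tcp_pos: [0.561, 0.0424, 0.2686]
ee_rot: [0.689, 0.725, -0.0, -0.0]
wrist_force: [-5.2, -0.9, -2.9]
gripper_width: 0.129
```

Run:
```python
from h import *
a=robot.read_camera('scene')[:,:,::-1].copy();b=robot.read_camera('top')[:,:,::-1].copy()
cv2.imwrite('pics/s6f.png',a);cv2.imwrite('pics/t6f.png',b)
crop(a,352,142,392,182,16,'pics/s6z.png');crop(b,240,150,275,190,16,'pics/t6z.png')
s=robot.state();p=s['tcp_pos'];print(s['time_s'],p,s['wrist_force'],s['gripper_width'])
dx=p[0]-.502;dz=p[2]-.1888;print(np.arctan2(.05+dz,.15-dx)-np.arctan2(50,150),np.hypot(.05+dz,.15-dx))
```

```text
10.75 [0.56101448 0.04242726 0.2686208 ] [-5.31678175  0.57447962 -1.61560148] 0.13125863654538097
0.6377464190772888 0.15853013831934729
```

View pics/s6z.png

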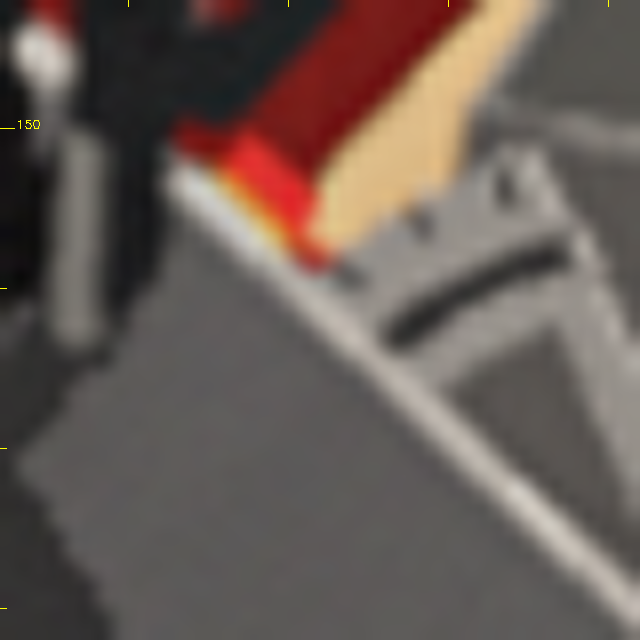

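View pics/t6z.png

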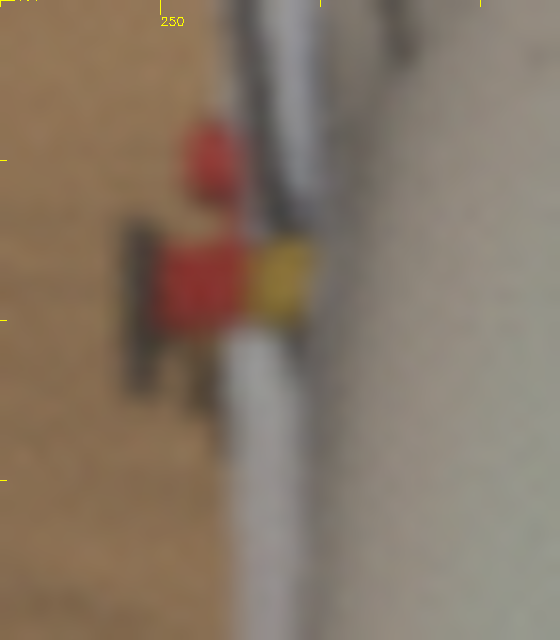

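Run:
```python
import cv2,numpy as np
A=cv2.imread('pics/scene0.png');B=cv2.imread('pics/s6f.png');C=cv2.imread('pics/s5f.png')
for c in(367,368,369,370):
    print('col',c)
    for r in range(149,161): print(r,A[r,c,::-1],C[r,c,::-1],B[r,c,::-1])
T0=cv2.imread('pics/t5f.png');T1=cv2.imread('pics/t6f.png')
print('top: red cols 251-254 mean, yellow cols 256-258')
for r in range(160,176): print(r,T1[r,251:255,::-1].mean(0).round(),T1[r,256:259,::-1].mean(0).round(),T0[r,257:260,::-1].mean(0).round())
```

```text
col 367
149 [117  27  24] [121  28  23] [95 31 29]
150 [159  36  31] [162  35  31] [164  37  32]
151 [208  49  43] [211  50  44] [213  48  44]
152 [222  53  47] [226  55  49] [224  51  45]
153 [208  46  42] [211  46  42] [216  79  41]
154 [182  37  34] [186  36  34] [213 134  61]
155 [162  72  49] [165  73  49] [205 177 128]
156 [190 148 104] [193 152 106] [204 199 185]
157 [209 177 126] [215 183 132] [189 185 179]
158 [215 183 131] [216 183 129] [142 138 133]
159 [216 183 131] [190 157  94] [102  99  97]
160 [217 182 131] [196 169 117] [91 88 88]
col 368
149 [113  27  23] [115  27  21] [113  28  25]
150 [134  29  26] [138  31  29] [137  28  24]
151 [195  45  40] [198  46  40] [199  45  40]
152 [218  51  45] [222  53  47] [222  51  47]
153 [218  52  47] [222  54  48] [220  51  46]
154 [204  43  38] [207  45  42] [212  79  41]
155 [182  38  33] [185  39  33] [215 138  65]
156 [164  86  57] [169  90  61] [215 190 131]
157 [194 152 106] [197 156 108] [201 193 173]
158 [214 181 129] [219 186 134] [166 162 154]
159 [217 184 132] [217 182 126] [124 119 117]
160 [217 183 130] [215 181 125] 
[... 1328 characters left out ...]
. 89.]
163 [127.  94.  72.] [81. 77. 76.] [84. 81. 82.]
164 [132.  95.  74.] [91. 83. 73.] [74. 71. 69.]
165 [133.  71.  58.] [119.  98.  62.] [69. 64. 62.]
166 [133.  55.  48.] [132. 107.  56.] [67. 63. 61.]
167 [134.  54.  47.] [135. 110.  59.] [83. 73. 60.]
168 [131.  53.  46.] [130. 108.  57.] [117.  99.  59.]
169 [122.  56.  48.] [116.  97.  56.] [128. 107.  59.]
170 [112.  68.  58.] [106.  95.  76.] [131. 110.  62.]
171 [109.  88.  73.] [113. 110. 106.] [134. 113.  64.]
172 [106.  92.  78.] [124. 121. 119.] [123. 104.  62.]
173 [103.  91.  79.] [130. 129. 127.] [112. 100.  80.]
174 [102.  91.  78.] [139. 138. 135.] [122. 119. 113.]
175 [105.  91.  77.] [141. 139. 137.] [137. 134. 132.]
```

The yellow tab now sits flush with the red mark in both views: the edges in the top view both end near row 170.3, and in the scene view the yellow/red boundary falls on the mark's edge at row 154.6. I'll check for stillness and look at the whole scene before handing in.

Emit:
{"fn": "apply_moves", "kwargs": {
  "plan": [
    [[0, 0, 0], 0],
    [[0, 0, 0], 0],
    [[0, 0, 0], 0],
    [[0, 0, 0], 0],
    [[0, 0, 0], 0]
  ]
}}

```text
time_s: 11.25
tcp_pos: [0.561, 0.0424, 0.2686]
ee_rot: [0.689, 0.725, -0.0, -0.0]
wrist_force: [-5.3, -0.4, -2.8]
gripper_width: 0.132
```

View pics/s6f.png

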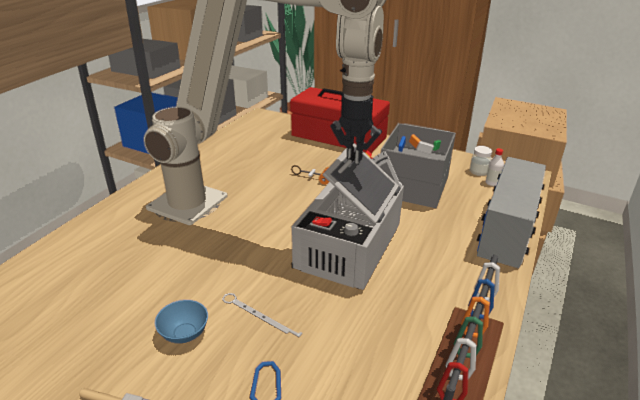

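View pics/t6f.png

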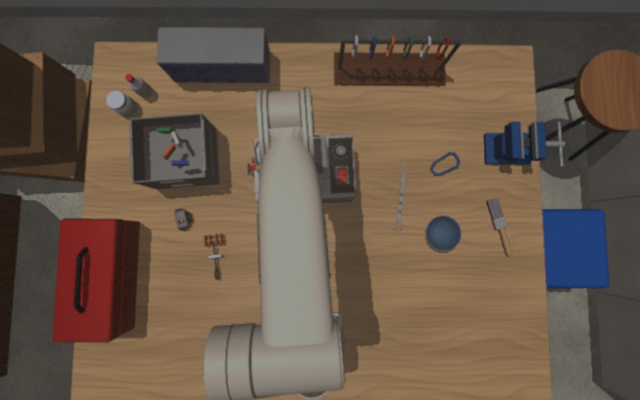

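The loose gear is where it was: bowl (443,233), carabiner (445,164), nut tool (402,200), headlamp (182,219) and cam (215,255). The rocker is still off, the lid is held still, and the TCP is unchanged over 0.5 s. Handing in.

Run:
```python
from bench import robot
s=robot.state();print(abs(s['qvel']).max(),s['tcp_pos'])
print(robot.close_job())
```

```text
0.001006984613553311 [0.56101025 0.04241041 0.26861059]
the job is handed in; nothing more can be done
None
```

I switched the cleaner off at the red rocker first. I then gripped the bar handle, raised the lid slowly along its arc to the red mark, and handed in at about 11.3 s while still holding it.

Last checks:
- **Rocker:** it was pressed to its stop at about 12 N. The scene picture afterwards showed the front half down level.
- **Lid at the mark:** the arm pose gives a lid angle of about 0.638 rad. In both views the yellow pointer is flush with the red mark, which I read at about 0.64 rad. I'd trust the match to about 0.01–0.015 rad.
- **Early estimate that disagreed:** my first picture-only reading put the mark near 0.69 rad because I assumed the wrong plane for it. I replaced it using the top view and the direct pointer-to-mark comparison.
- **Stillness:** the arm was steady and the grip held. The wrist carried about 6 N, as expected from the lid's spring.
- **Other gear:** bowl, carabiner, nut tool, headlamp and cam look unmoved, and so does the mark.

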